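# Push a platen roller up the ramp into its rest

## Task

Park the black rubber printer roller: with the fingertips, push it slowly, a few centimetres a second, from the tray up the ramp of the blue stand until it drops into the rest against the stop at the top, and leave it lying there. Keep the fingers behind it all the way, so that it neither rolls back nor runs ahead on its own; do not pinch or lift it, and do not disturb anything else.

Things in the scene. Friction and masses are not known exactly. Their poses are not given: they have to be found in the camera images.
- stand: Blue and aluminium service stand for printer rollers, fixed to the worktop; 128 mm wide (152 over its foot tabs), 274 mm long. Origin on the worktop under its middle; +y points up the ramp, x across, z up. From its low end: lip 18 mm high, level tray, slope of about 8 degrees, short crest, rest, stop wall 60 mm high. Side rails stand about 12 mm above the deck, 116 mm apart inside.
- slope_foot (a point): Point on the deck's centre line where the level tray ends and the straight slope begins, 12 mm above the worktop, at y = -40 mm of the stand. The tray reaches 84 mm from here to the low end, where its lip (6 mm thick) stands only 6 mm above the deck.
- slope_head (a point): Point on the deck's centre line where the slope ends, 30 mm above the worktop, at y = 90 mm of the stand. Then come 6 mm of level crest, a step 5 mm down to the rest's floor (38 mm long) and the stop wall.
- roller: Black rubber printer roller with a steel pin at each end: a solid cylinder 44 mm in diameter, rubber 110 mm long, pins 10 mm thick standing out 10 mm at each end above the rails; about 0.3 kg. Origin: its centre. Its x axis is its long axis and lies across the ramp; y and z turn as it rolls. Starts on the level tray. It rolls freely: let go on the slope, it rolls back.
- rest (a point): Where the roller's centre is when it lies in the rest against the stop: on the stand's centre line, at y = 112 mm of the stand, 47 mm above the worktop. There the roller has about 2 mm of play and stays by itself.
- label_core: Bystander: empty brown cardboard core lying on its side, 40 mm across, 104 mm long. Loose; origin at the centre of its underside.
- sticker_roll: Bystander: roll of stickers standing on end, 73 mm across, 46 mm high. Loose; origin at the centre of its underside.
- glue_stick: Bystander: upright glue stick with a blue cap, 24 mm across, 88 mm high. Loose; origin at the centre of its underside.
- tape_measure: Bystander: yellow tape measure, 36 x 72 mm, 62 mm high. Loose; origin at the centre of its underside.
- small_carton: Bystander: small brown carton, 67 x 95 mm, 40 mm high. Loose; origin at the centre of its underside.
- screwdriver: Bystander: screwdriver with an orange handle, 190 mm long. Loose; origin at the centre of its underside.
Mind the look-alikes: they are no part of the job. What is meant by the roller is not orange, and is the larger of those in its own colour.

How it is judged (in metres and radians):
On the way, in this order (a step that is already met when the one before it is completed fails the run):
1. the roller is on the slope, pushed by the fingers (y of roller in the frame of stand between 0 and 0.07 m and not (contact force between each of the fingers, the arm and roller below 0.01 N)).
2. the roller lies in the rest at the stop (y of roller in the frame of stand above 0.106 m and z of roller in the frame of stand below 0.05 m), for 0.2 s.
At the end, for the whole second after the job is handed in: The roller lies at rest (under 20 mm/s) in the rest at the top of the ramp: its centre within 6 mm of the rest point along the ramp and 3 mm in height, its axis within 0.1 rad of square across the stand (all of step 2 and y of roller in the frame of stand below 0.117 m and z of roller in the frame of stand above 0.044 m and angle between the x axis of roller and the x axis of stand, either way round below 0.1 rad and linear speed of roller below 0.02 m/s); the robot touches nothing.
It fails at once if the roller ran free on the slope: untouched by the robot and faster than 0.15 m/s (rolled back or shoved ahead) (contact force between each of the fingers, the arm and roller below 0.01 N and y of roller in the frame of stand between -0.03 and 0.085 m and linear speed of roller above 0.15 m/s).
It fails at once if the roller was shoved hard: faster than 0.5 m/s (linear speed of roller above 0.5 m/s).
It fails at once if the roller was lifted more than about 10 mm off the stand, or left it ((y of roller in the frame of stand between -1 and -0.04 m and z of roller in the frame of stand above 0.046 m) or (y of roller in the frame of stand between -0.04 and 0.02 m and z of roller in the frame of stand above 0.054 m) or (y of roller in the frame of stand between 0.02 and 0.06 m and z of roller in the frame of stand above 0.06 m) or (y of roller in the frame of stand between 0.06 and 1 m and z of roller in the frame of stand above 0.064 m) or z of roller in the frame of stand below 0.028 m or x of roller in the frame of stand above 0.02 m or x of roller in the frame of stand below -0.02 m).
It fails at once if a bystander was moved more than 15 mm (distance of any of label_core, sticker_roll, glue_stick, tape_measure, small_carton, screwdriver from where it was at the start of the episode above 0.015 m).
It also fails if it takes over 42 s, if anything falls off the work surface, if the arm or the gripper's body presses on something with over 40 N, if the wrist force passes 120 N, or if a joint passes its speed limit or range.

## Robot

A 6-joint arm with a two-finger parallel gripper is mounted at the origin on a cart in front of the work surface, level with it; the furniture and walls round the work are solid. World frame = base frame: x ahead of the robot, y to its left, z up, the work surface at z = 0. Lengths are in m, angles in degrees, forces in N, time in s.
With the tool pointing down it reaches from about 0.25 to 0.725 m from the base axis. Payload 9.7 kg.
Tool frame: the origin (TCP) lies at the very end of the fingers, on their centre line; the grasp point (between the pads) lies grasp_offset behind it (grasp_offset is the distance from the TCP to the grasp point, in m); z points along the fingers, y is the line along which they close (so a half turn about z gives the same grasp; the last joint's range is limited). The gripper opens to 85 mm and grips with 20 to 120 N. Pads are 22 mm wide; open, the fingers measure 114 mm over their backs; the gripper's body (76 mm by 85 mm) begins 54 mm behind the grasp point. The pads swing forward as they close: fully open they stand 13 mm farther back than shut.
Start: joints at [73.224, 4.979, 10.078, 95.1, 0, 90], TCP at [0.159, 0.527, 0.231] pointing down, gripper open.
Joint ranges: [-179.16, 179.16], [-48.56, 103.87], [-65.8, 70.77], [-126.05, 130.52], [-82.76, 87.17], [-180, 180]. Speed limits (degrees/s): [127.2, 127.2, 147.25, 180, 180, 180].

## Interface

Orientations are given as [roll, pitch, yaw] about the fixed x, y, z axes, in that order (R = Rz(yaw) Ry(pitch) Rx(roll)).
In Python, from workcell import get_obs, camera, calibration, job_done, recognise, cut_out, mark_of, grasp_offset gives the robot as it stands.
- The arm moves only by the tool servo_tool, never from a script. Its argument "moves" is a list of rows, each a list of 3 entries, a list of its own where there are three numbers: the turn, a rotation vector about the tool's x, y, z in degrees, then the shift along the tool's x, y, z in m, then the opening in per cent of the stroke, from 0 (shut) to 100 (fully open). In form: [[[ax, ay, az], [x, y, z], claw], ...]. A call has 1 to 12 rows; each row shifts and turns the commanded pose from where the row before left it, along the tool's axes as they then stand; what a row does not reach is not made up. A row lasts 1/10 s, in which the tool goes at most 50 mm and 8.59 degrees, less where a joint would pass 70% of its speed; a pose out of reach is approached as far as the arm can. A call is refused whole if a number of a shift passes 0.05 or a number of a turn 8.59, either way. A call with a gripper value outside its range is refused whole. The fingers move at their own pace and stop on an object; "force" is the grip in N (left out, the last holds). Time passes only in rows, so rows that do not move let the fingers close. It gives the time, the measured TCP pose, the force, the opening and the grip force at its end, in the units of the state.
- get_obs(): the state, without advancing time (a new reading comes with each control period).
- camera(name): name is "scene" or "top" or "wrist"; returns (picture, depth): 480x640x3 uint8, red, green, blue; 480x640 float32, m along the optical axis (not along the pixel's ray), 0 where there is no reading.
- calibration(name): a dict with "camera_matrix" (3x3 intrinsics, pixels), "R" (3x3) and "t" (3): a world point X has camera coordinates R X + t. Camera axes: x right, y down, z forward; pixel columns grow to the right and rows downward; lengths in m; the calibration is good to about 2 mm. A picture is of the moment at which its call begins: read the wrist's pose just before it. calibration takes no time and is no camera call; for the wrist camera it gives the pose at the moment of the call.
- job_done(): hands the job in; it is judged then, once.
Trained networks look in the newest picture that a camera, given by its name, has taken for a name from the list of things; names that differ only in an ending like _2 or _b are one class to them, and where a whole thing is asked for, a point or a joint stands for the part that bears it (a point fixed in the world has none). Each returns a list of dicts, best first, with "score" (0 to 1); they miss things now and then, are a little off and sometimes report something else, mostly with a low value. They report only what shows in the picture. A call takes as long as a camera call. They do not tell look-alikes from the thing itself.
- recognise(name, camera): "xyz" ([x, y, z] in m, in the coordinates of the camera as it stood for that picture, good to about 4 mm: the middle of the surface that is visible of it).
- cut_out(name, camera): "mask" (480x640 bool, what is visible of it).
- mark_of(name, camera): "xyz" ([x, y, z] in m, in the coordinates of the camera as it stood for that picture, good to about 4 mm: a listed point, or the origin of a listed thing).
The state is a dict: "time": time; "q": joint angles; "qd": joint speeds; "joint_efforts": joint torques, N m; "ee_pos": TCP position; "tcp_rot": TCP orientation; "wrist_force": force on the tool from outside, world axes, zero at the start; "torque": the same for the moment, N m; "opening": finger opening in m; "grasp_force": force on a finger pad.
Only numpy, scipy, OpenCV 4.12 (cv2) and the standard library are available. Lean on these libraries where they do the work, as an engineer would, in place of code of your own. Each camera call takes 0.05 s, during which the arm holds its last target. There are 200 camera calls.

## Working session

There is one attempt and no reset: what is moved stays moved. The work goes in short steps, Python scripts to look and compute and a tool call to move; the robot and the scene stay as the last step left them, time stands still between calls to the robot, and variables do not carry over. Pictures are saved under pics/ and viewed, at most 10 in all, crops included, and the job is handed in when it is done.

Besides the shell and the picture viewer there is one more tool, called by a JSON object that holds its "name" and its "arguments". servo_tool: Moves the arm, as the interface text tells. Its arguments: {"type":"object","properties":{"moves":{"type":"array"},"force":{"type":"number"}},"required":["moves"]}

```bash
mkdir -p pics; cat > h.py <<'E'
from workcell import *
import numpy as np, cv2
def w(cam,p):
    c=calibration(cam); return np.array(c["R"]).T@(np.array(p)-np.array(c["t"]).ravel())
E
python3 - <<'E'
from h import *
o=get_obs(); print(o["time"],o["ee_pos"],o["tcp_rot"],o["opening"],grasp_offset)
for c in ("scene","top"):
    p,d=camera(c); cv2.imwrite(f"pics/{c}0.png",p[:,:,::-1])
    K=np.array(calibration(c)["camera_matrix"])
    for f,ns in ((mark_of,["stand","slope_foot","slope_head","rest","roller"]),(recognise,["roller","label_core","screwdriver","glue_stick","tape_measure","small_carton","sticker_roll"])):
        for n in ns:
            for r in f(n,c)[:3]:
                x=np.array(r["xyz"]); u=K@x/x[2]
                print(c,f.__name__,n,round(r["score"],2),w(c,x).round(3),u[:2].round())
E
```

```text
0.0 [0.15867355 0.52636307 0.23056682] [-1.79920800e+02 -1.04707848e-04  1.63223693e+02] 0.08516207737185058 0.0187
scene call stand 0.85 [ 0.558  0.04  -0.005] [296. 246.]
scene call slope_foot 0.97 [0.543 0.006 0.006] [297. 250.]
scene call slope_head 0.6 [0.594 0.129 0.034] [293. 219.]
scene call rest 0.85 [0.597 0.148 0.049] [291. 213.]
scene call roller 0.68 [0.736 0.27  0.023] [311. 193.]
scene call roller 0.66 [ 0.569 -0.197  0.019] [338. 280.]
scene call roller 0.62 [ 0.526 -0.043  0.035] [298. 252.]
scene call roller 0.82 [ 0.557 -0.207  0.028] [336. 280.]
scene call roller 0.72 [ 0.52  -0.052  0.051] [298. 250.]
scene call roller 0.69 [0.726 0.252 0.036] [311. 193.]
scene call label_core 0.63 [ 0.733 -0.092  0.035] [367. 240.]
scene call screwdriver 0.89 [ 0.453 -0.507  0.025] [362. 363.]
scene call glue_stick 0.48 [0.672 0.377 0.05 ] [281. 178.]
scene call tape_measure 0.67 [0.56  0.352 0.043] [255. 190.]
scene call small_carton 0.81 [ 0.469 -0.402  0.047] [345. 327.]
scene call sticker_roll 0.88 [0.733 0.111 0.039] [334. 209.]
top call stand 0.91 [0.557 0.042 0.001] [274.
[... 442 characters left out ...]
top call roller 0.77 [ 0.525 -0.044  0.052] [304. 259.]
top call roller 0.74 [ 0.566 -0.196  0.028] [362. 244.]
top call label_core 0.81 [ 0.749 -0.111  0.037] [331. 175.]
top call screwdriver 0.71 [ 0.458 -0.504  0.027] [478. 288.]
top call screwdriver 0.27 [0.672 0.375 0.073] [145. 199.]
top call glue_stick 0.69 [0.57  0.07  0.025] [263. 241.]
top call glue_stick 0.59 [ 0.528 -0.046  0.053] [305. 257.]
top call glue_stick 0.51 [0.668 0.372 0.076] [146. 200.]
top call tape_measure 0.74 [0.566 0.36  0.056] [151. 240.]
top call tape_measure 0.43 [0.57  0.069 0.026] [263. 241.]
top call sticker_roll 0.58 [0.742 0.125 0.051] [242. 176.]
top call sticker_roll 0.35 [0.564 0.361 0.054] [151. 240.]
```

```bash
python3 - <<'E'
from h import *
p=cv2.imread("pics/top0.png"); cv2.imwrite("pics/crop.png",cv2.resize(p[150:300,140:390],None,fx=3,fy=3,interpolation=cv2.INTER_CUBIC))
E
```

```text
(no output)
```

View pics/crop.png

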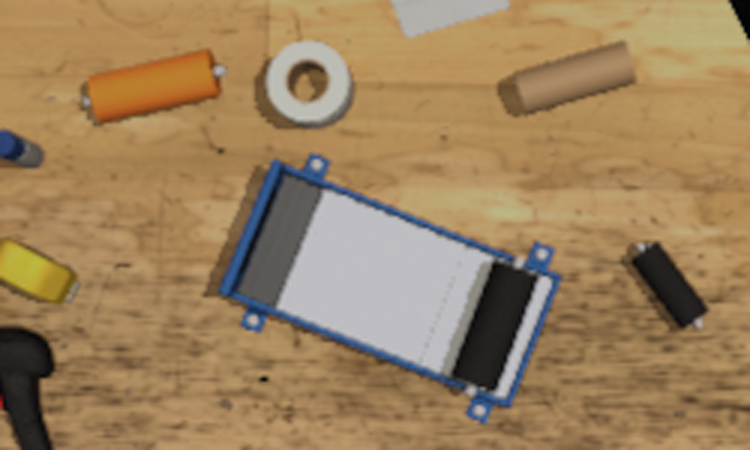

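View pics/scene0.png

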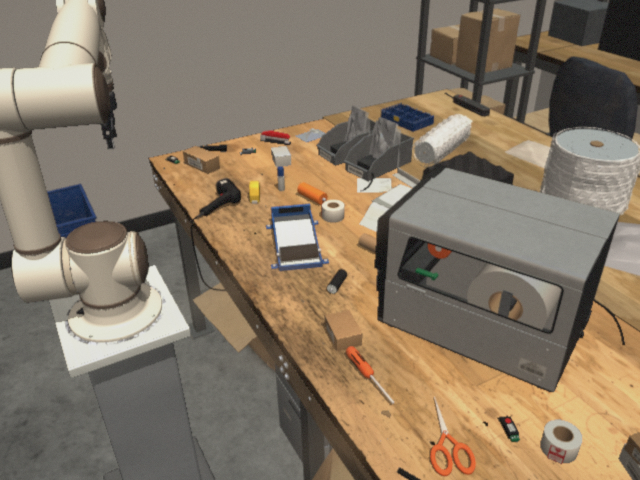

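Candidates: the orange roller at top-image px (191,178), a small black one at (363,245), and a large black one on the stand tray at (305,258). The last fits: it isn't orange and it's the larger black one. The crop confirms this. Next I refine the stand heading and plan the approach.

```bash
python3 - <<'E'
from h import *
c=calibration("top");K=np.array(c["camera_matrix"]);R=np.array(c["R"]);t=np.array(c["t"]).ravel()
p,d=camera("top")
def pts(m):
    v,u=np.where(m&(d>0)); z=d[v,u]; X=np.linalg.inv(K)@np.array([u*z,v*z,z]); return (R.T@(X-t[:,None])).T
for r in cut_out("roller","top")[:4]:
    P=pts(r["mask"]); print("roller",r["score"],len(P),P.mean(0).round(3),cv2.minAreaRect(P[:,:2].astype(np.float32)*1000),np.percentile(P[:,2],[5,95]))
for r in cut_out("stand","top")[:1]:
    m=r["mask"]; P=pts(m); P=P[P[:,2]<.07]; print("stand",len(P),cv2.minAreaRect(P[:,:2].astype(np.float32)*1000))
# approach plan
from scipy.spatial.transform import Rotation as Q
o=get_obs(); pos=np.array(o["ee_pos"]); a=np.radians(70);u=np.array([np.cos(a),np.sin(a),0])
org=np.array([.559,.0425,0]); goal=org-.150*u; goal[2]=.16
N=24; yaw=o["tcp_rot"][2]; dy=(70-yaw)/N
for k in range(N):
    yaw+=dy; M=Q.from_euler("xyz",[180,0,yaw],degrees=True).as_matrix()
    s=(goal-pos)/N; print(k,round(-dy,2),(M.T@s).round(4), (Q.from_euler("xyz",[180,0,yaw-dy],degrees=True).as_matrix().T@s).round(4))
E
```

```text
roller 0.69 330 [ 0.566 -0.2    0.028] ((567.8603515625, -200.69854736328125), (82.16732025146484, 33.57854080200195), 39.00200271606445) [0.01914459 0.03492309]
roller 0.61 747 [ 0.525 -0.045  0.049] ((526.6818237304688, -43.0447998046875), (47.983890533447266, 126.88312530517578), 71.22899627685547) [0.02603441 0.05856533]
roller 0.61 684 [0.735 0.264 0.038] ((736.3648681640625, 269.04632568359375), (43.20200729370117, 130.8091278076172), 13.806418418884277) [0.02501258 0.04650237]
stand 4516 ((564.3809204101562, 52.408592224121094), (288.1353759765625, 169.23789978027344), 69.34634399414062)
0 3.88 [-0.0228 -0.0192  0.003 ] [-0.0214 -0.0207  0.003 ]
1 3.88 [-0.024  -0.0177  0.003 ] [-0.0228 -0.0192  0.003 ]
2 3.88 [-0.0252 -0.016   0.003 ] [-0.024  -0.0177  0.003 ]
3 3.88 [-0.0262 -0.0142  0.003 ] [-0.0252 -0.016   0.003 ]
4 3.88 [-0.0271 -0.0124  0.003 ] [-0.0262 -0.0142  0.003 ]
5 3.88 [-0.0279 -0.0106  0.003 ] [-0.0271 -0.0124  0.003 ]
6 3.88 [-0.0285 -0.0087  0.003 ] [-0.0279 -0.0106  0.003 ]
7 3.88 [-0.0291 -0.0067  0.003 ] [-0.0285 -0.0087  0.003 ]
8 3.88 [-0.0295 -0.0047  0
[... 231 characters left out ...]
.0033  0.003 ] [-0.0298  0.0013  0.003 ]
13 3.88 [-0.0293  0.0053  0.003 ] [-0.0296  0.0033  0.003 ]
14 3.88 [-0.0289  0.0073  0.003 ] [-0.0293  0.0053  0.003 ]
15 3.88 [-0.0284  0.0093  0.003 ] [-0.0289  0.0073  0.003 ]
16 3.88 [-0.0277  0.0112  0.003 ] [-0.0284  0.0093  0.003 ]
17 3.88 [-0.0268  0.013   0.003 ] [-0.0277  0.0112  0.003 ]
18 3.88 [-0.0259  0.0148  0.003 ] [-0.0268  0.013   0.003 ]
19 3.88 [-0.0248  0.0165  0.003 ] [-0.0259  0.0148  0.003 ]
20 3.88 [-0.0237  0.0182  0.003 ] [-0.0248  0.0165  0.003 ]
21 3.88 [-0.0224  0.0197  0.003 ] [-0.0237  0.0182  0.003 ]
22 3.88 [-0.021   0.0212  0.003 ] [-0.0224  0.0197  0.003 ]
23 3.88 [-0.0195  0.0226  0.003 ] [-0.021   0.0212  0.003 ]
```

{"name": "servo_tool", "arguments": {"moves": [[[0,0,3.88],[-0.022,-0.02,0.001],50],[[0,0,3.88],[-0.023,-0.0185,0.001],50],[[0,0,3.88],[-0.0245,-0.017,0.001],50],[[0,0,3.88],[-0.0257,-0.015,0.001],50],[[0,0,3.88],[-0.0267,-0.0133,0.001],50],[[0,0,3.88],[-0.0275,-0.0115,0.001],50],[[0,0,3.88],[-0.028,-0.0097,0.001],50],[[0,0,3.88],[-0.0288,-0.0077,0.001],50],[[0,0,3.88],[-0.0293,-0.0057,0.001],50],[[0,0,3.88],[-0.0296,-0.0037,0.001],50],[[0,0,3.88],[-0.0298,-0.0017,0.001],50],[[0,0,3.88],[-0.0298,0.0003,0.001],50]]}}

```text
time: 2.65
ee_pos: [0.3434, 0.2194, 0.2194]
tcp_rot: [180.0, -0.0, 116.5]
wrist_force: [-0.0, 1.3, 0.9]
opening: 0.0429
grasp_force: 0.0
```

{"name": "servo_tool", "arguments": {"moves": [[[0,0,3.88],[-0.0297,0.0023,0.003],50],[[0,0,3.88],[-0.0295,0.0043,0.003],50],[[0,0,3.88],[-0.0291,0.0063,0.003],50],[[0,0,3.88],[-0.0286,0.0083,0.003],50],[[0,0,3.88],[-0.028,0.0102,0.003],50],[[0,0,3.88],[-0.0273,0.012,0.003],50],[[0,0,3.88],[-0.0264,0.014,0.003],50],[[0,0,3.88],[-0.0254,0.0157,0.003],50],[[0,0,3.88],[-0.0243,0.0174,0.003],50],[[0,0,3.88],[-0.023,0.019,0.003],50],[[0,0,3.88],[-0.0217,0.0205,0.003],50],[[0,0,3.88],[-0.0203,0.022,0.003],50]]}}

```text
time: 3.85
ee_pos: [0.5289, -0.087, 0.1832]
tcp_rot: [180.0, -0.0, 69.9]
wrist_force: [-0.3, 0.8, 0.2]
opening: 0.0428
grasp_force: 0.0
```

{"name": "servo_tool", "arguments": {"moves": [[[0,0,0],[-0.01,-0.008,0],50],[[0,0,0],[-0.01,-0.008,0],50],[[0,0,0],[0,0,0.03],50],[[0,0,0],[0,0,0.03],50],[[0,0,0],[0,0,0.03],50],[[0,0,0],[0,0,0.013],50],[[0,0,0],[0,0,0],50]]}}

```text
time: 4.55
ee_pos: [0.505, -0.0986, 0.0792]
tcp_rot: [-179.9, 0.0, 70.2]
wrist_force: [0.3, -0.2, 0.2]
opening: 0.0428
grasp_force: 0.0
```

```bash
python3 - <<'E'
from h import *
o=get_obs(); print(o["ee_pos"])
p,d=camera("wrist"); K=np.array(calibration("wrist")["camera_matrix"])
a=np.radians(70);u=np.array([np.cos(a),np.sin(a)]);org=np.array([.559,.0425])
def S(x): q=x[:2]-org; return np.round([q[0]*u[1]-q[1]*u[0],q@u,x[2]],4)
print("tcp",S(np.array(o["ee_pos"])))
for n in ["roller","slope_foot","rest"]:
    for r in mark_of(n,"wrist")[:2]:
        x=np.array(r["xyz"]); uv=K@x/x[2]; print(n,round(r["score"],2),S(w("wrist",x)),uv[:2].round())
cv2.imwrite("pics/w1.png",p[:,:,::-1])
E
```

```text
[ 0.50504952 -0.09859987  0.07923928]
tcp [-0.0024 -0.151   0.0792]
roller 0.83 [ 0.0905 -0.2218  0.0182] [455. 364.]
roller 0.75 [-0.0009 -0.0924  0.0373] [316. 168.]
slope_foot 0.94 [-0.0015 -0.0378  0.0162] [314.  52.]
```

View pics/w1.png

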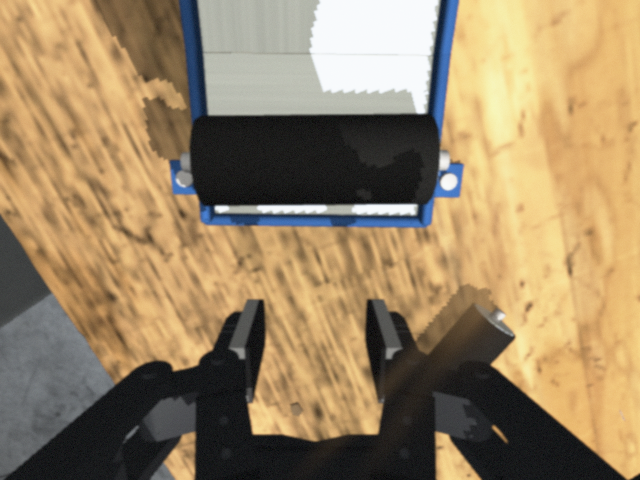

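The wrist view shows the roller square across the tray at (316,160), with the fingers centred behind it at rows 300–400. The small look-alike at (455,364) is clear of them. Descending, then making gentle contact.

{"name": "servo_tool", "arguments": {"moves": [[[0,0,0],[0,0.001,0.02],50],[[0,0,0],[0,0.001,0.02],50],[[0,0,0],[0,0,0.011],50],[[0,0,0],[0,0,0],50],[[0,0,0],[0.005,0,0],50],[[0,0,0],[0.005,0,0],50],[[0,0,0],[0.003,0,0],50],[[0,0,0],[0.002,0,0],50],[[0,0,0],[0.002,0,0],50],[[0,0,0],[0.002,0,0],50]]}}

```text
time: 5.75
ee_pos: [0.5149, -0.0818, 0.0294]
tcp_rot: [180.0, 0.0, 70.1]
wrist_force: [0.2, -1.0, 0.1]
opening: 0.043
grasp_force: 0.0
```

```bash
cat > look.py <<'E'
from h import *
import sys
o=get_obs(); p,d=camera("wrist"); K=np.array(calibration("wrist")["camera_matrix"])
a=np.radians(70);u=np.array([np.cos(a),np.sin(a)]);org=np.array([.559,.0425])
def S(x): q=x[:2]-org; return np.round([q[0]*u[1]-q[1]*u[0],q@u,x[2]],4)
print(o["time"],"tcp",S(np.array(o["ee_pos"])))
for n in ["roller","slope_foot","rest"]:
    for r in mark_of(n,"wrist")[:2]:
        x=np.array(r["xyz"]); uv=K@x/x[2]; print(n,round(r["score"],2),S(w("wrist",x)),uv[:2].round())
cv2.imwrite(f"pics/{sys.argv[1]}.png",p[:,:,::-1])
E
python3 look.py w2
```

```text
5.75 tcp [ 0.0011 -0.1319  0.0294]
roller 0.94 [ 0.0876 -0.219   0.0145] [475. 446.]
roller 0.78 [-0.0041 -0.0915  0.0317] [304. 231.]
slope_foot 0.57 [-0.0059 -0.0337  0.0174] [299.  73.]
```

View pics/w2.png

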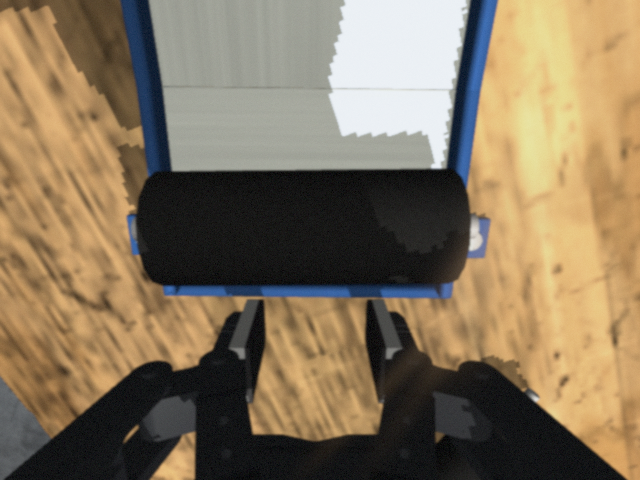

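The fingers are just short of contact: finger tips at row 300, roller back edge at row 285. Starting the push at 3 cm/s.

{"name": "servo_tool", "arguments": {"moves": [[[0,0,0],[0.002,-0.001,0],50],[[0,0,0],[0.002,-0.001,0],50],[[0,0,0],[0.002,-0.001,0],50],[[0,0,0],[0.002,0,0],50],[[0,0,0],[0.002,0,0],50],[[0,0,0],[0.003,0,0],50],[[0,0,0],[0.003,0,0],50],[[0,0,0],[0.003,0,0],50],[[0,0,0],[0.003,0,0],50],[[0,0,0],[0.003,0,0],50],[[0,0,0],[0.003,0,0],50],[[0,0,0],[0.003,0,0],50]]}}

```text
time: 7.15
ee_pos: [0.5226, -0.0515, 0.0293]
tcp_rot: [-180.0, -0.0, 70.1]
wrist_force: [0.0, -0.6, 0.6]
opening: 0.0429
grasp_force: 0.1
```

```bash
python3 look.py w3
```

```text
7.15 tcp [-0.002  -0.1008  0.0293]
roller 0.75 [-0.0037 -0.0698  0.0347] [313. 257.]
slope_foot 0.56 [-0.0083 -0.0393  0.0142] [302. 170.]
```

{"name": "servo_tool", "arguments": {"moves": [[[0,0,0],[0.003,0,0],50],[[0,0,0],[0.003,0,0],50],[[0,0,0],[0.003,0,0],50],[[0,0,0],[0.003,0,0],50],[[0,0,0],[0.003,0,0],50],[[0,0,0],[0.003,0,0],50],[[0,0,0],[0.003,0,0],50],[[0,0,0],[0.003,0,0],50],[[0,0,0],[0.003,0,0],50],[[0,0,0],[0.003,0,-0.0004],50],[[0,0,0],[0.003,0,-0.0004],50],[[0,0,0],[0.003,0,-0.0004],50]]}}

```text
time: 8.55
ee_pos: [0.5349, -0.0179, 0.0307]
tcp_rot: [180.0, 0.0, 70.1]
wrist_force: [-1.4, -2.6, 2.0]
opening: 0.0424
grasp_force: 1.7
```

```bash
python3 look.py w4
```

```text
8.55 tcp [-0.002  -0.0651  0.0307]
roller 0.65 [-0.0059 -0.0316  0.0363] [307. 252.]
```

View pics/w4.png

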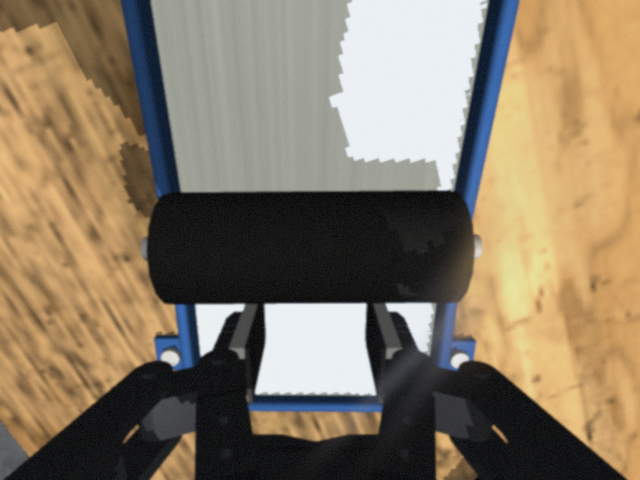

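Both fingertips are against the roller (row 302), which is square and on the foot of the slope. Continuing up the slope.

{"name": "servo_tool", "arguments": {"moves": [[[0,0,0],[0.003,0,-0.0004],50],[[0,0,0],[0.003,0,-0.0004],50],[[0,0,0],[0.003,0,-0.0004],50],[[0,0,0],[0.003,0,-0.0004],50],[[0,0,0],[0.003,0,-0.0004],50],[[0,0,0],[0.003,0,-0.0004],50],[[0,0,0],[0.003,0,-0.0004],50],[[0,0,0],[0.003,0,-0.0004],50],[[0,0,0],[0.003,0,-0.0004],50],[[0,0,0],[0.003,0,-0.0004],50],[[0,0,0],[0.003,0,-0.0004],50],[[0,0,0],[0.003,0,-0.0004],50]]}}

```text
time: 9.95
ee_pos: [0.5469, 0.0154, 0.0356]
tcp_rot: [180.0, 0.1, 70.1]
wrist_force: [-2.3, -5.0, 4.6]
opening: 0.0428
grasp_force: 2.7
```

{"name": "servo_tool", "arguments": {"moves": [[[0,0,0],[0.003,0,-0.0004],50],[[0,0,0],[0.003,0,-0.0004],50],[[0,0,0],[0.003,0,-0.0004],50],[[0,0,0],[0.003,0,-0.0004],50],[[0,0,0],[0.003,0,-0.0004],50],[[0,0,0],[0.003,0,-0.0004],50],[[0,0,0],[0.003,0,-0.0004],50],[[0,0,0],[0.003,0,-0.0004],50],[[0,0,0],[0.003,0,-0.0004],50],[[0,0,0],[0.003,0,-0.0004],50],[[0,0,0],[0.003,0,-0.0004],50],[[0,0,0],[0.003,0,-0.0004],50]]}}

```text
time: 11.15
ee_pos: [0.5595, 0.0489, 0.0408]
tcp_rot: [179.9, 0.1, 70.1]
wrist_force: [-3.0, -7.7, 5.8]
opening: 0.043
grasp_force: 3.8
```

```bash
python3 look.py w5
```

```text
11.15 tcp [-0.0018  0.0062  0.0408]
roller 0.56 [-0.006   0.0414  0.0437] [307. 246.]
slope_foot 0.7 [-0.0078 -0.0357  0.0135] [305. 363.]
rest 0.91 [-0.0007  0.1142  0.0491] [322.  36.]
```

View pics/w5.png

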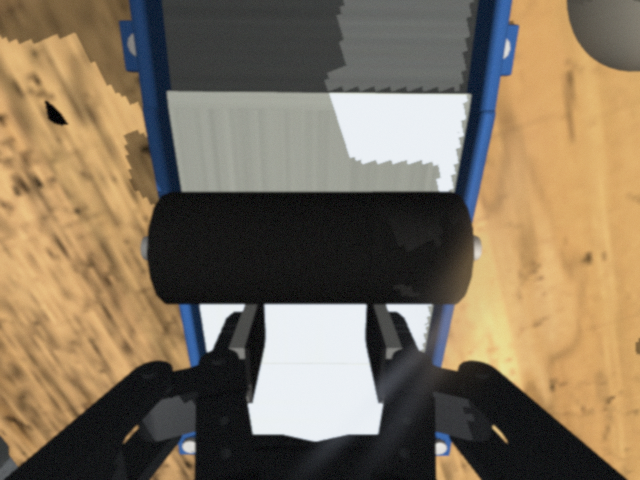

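Still square and in contact, with the step edge ahead at row 92. Continuing.

{"name": "servo_tool", "arguments": {"moves": [[[0,0,0],[0.003,0,-0.0004],50],[[0,0,0],[0.003,0,-0.0004],50],[[0,0,0],[0.003,0,-0.0004],50],[[0,0,0],[0.003,0,-0.0004],50],[[0,0,0],[0.003,0,-0.0004],50],[[0,0,0],[0.003,0,-0.0004],50],[[0,0,0],[0.003,0,-0.0004],50],[[0,0,0],[0.003,0,-0.0004],50],[[0,0,0],[0.003,0,-0.0004],50],[[0,0,0],[0.003,0,-0.0004],50],[[0,0,0],[0.003,0,-0.0004],50],[[0,0,0],[0.003,0,-0.0004],50]]}}

```text
time: 12.55
ee_pos: [0.5716, 0.0829, 0.0453]
tcp_rot: [180.0, 0.1, 70.1]
wrist_force: [-2.5, -6.8, 7.0]
opening: 0.0425
grasp_force: 3.8
```

{"name": "servo_tool", "arguments": {"moves": [[[0,0,0],[0.0025,0,-0.0004],50],[[0,0,0],[0.0025,0,-0.0004],50],[[0,0,0],[0.0025,0,-0.0003],50],[[0,0,0],[0.0025,0,-0.0002],50],[[0,0,0],[0.0025,0,0],50],[[0,0,0],[0.0025,0,0],50]]}}

```text
time: 13.15
ee_pos: [0.5767, 0.0977, 0.0462]
tcp_rot: [-180.0, -0.0, 70.1]
wrist_force: [0.3, -0.9, 0.2]
opening: 0.0428
grasp_force: 0.5
```

```bash
python3 look.py w6
```

```text
13.15 tcp [-0.0023  0.0579  0.0462]
roller 0.55 [-0.006   0.0901  0.0488] [308. 252.]
slope_foot 0.6 [-0.0071 -0.0362  0.0098] [309. 426.]
slope_foot 0.46 [0.0032 0.112  0.0518] [333. 200.]
rest 0.7 [ 0.1368  0.1487 -0.0029] [609. 100.]
rest 0.68 [-0.0011  0.1128  0.0483] [321. 195.]
```

View pics/w6.png

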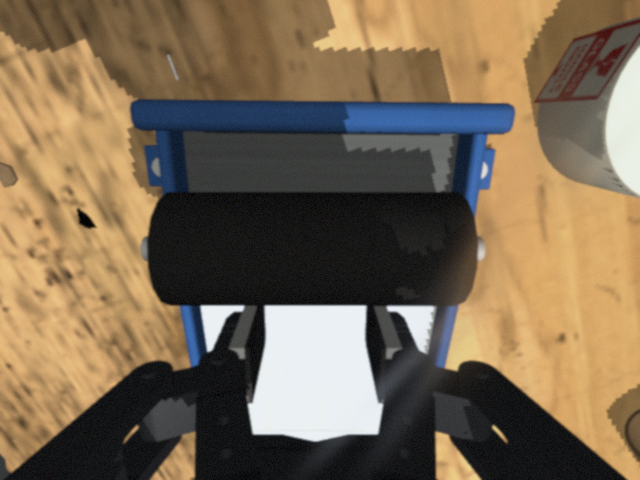

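The roller is on the level crest. A slow final nudge over the step.

{"name": "servo_tool", "arguments": {"moves": [[[0,0,0],[0.002,0,0],50],[[0,0,0],[0.002,0,0],50],[[0,0,0],[0.002,0,0],50],[[0,0,0],[0.002,0,0],50],[[0,0,0],[0.002,0,0],50],[[0,0,0],[0.002,0,0],50],[[0,0,0],[0.002,0,0],50],[[0,0,0],[0.001,0,0],50],[[0,0,0],[0,0,0],50],[[0,0,0],[0,0,0],50]]}}

```text
time: 14.35
ee_pos: [0.5818, 0.1119, 0.0462]
tcp_rot: [-180.0, -0.0, 70.1]
wrist_force: [-0.9, -0.5, 0.8]
opening: 0.0428
grasp_force: 0.0
```

```bash
python3 look.py w7
```

```text
14.35 tcp [-0.0023  0.073   0.0462]
roller 0.64 [-0.0026  0.1118  0.047 ] [316. 233.]
slope_foot 0.77 [-0.006  -0.0375  0.0128] [310. 450.]
```

View pics/w7.png

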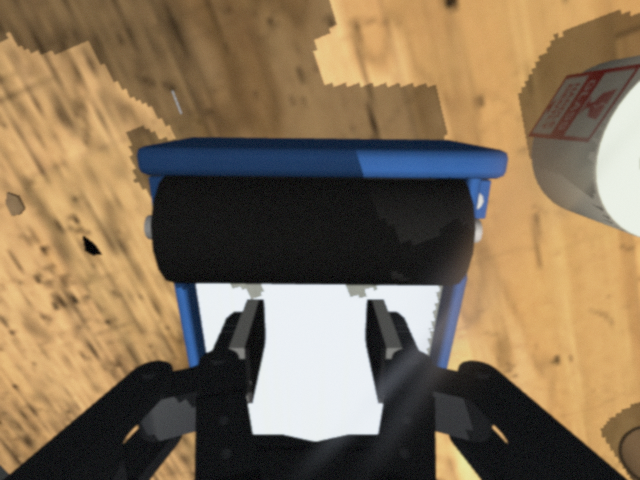

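The roller is in the rest at y = 0.112, z = 0.047 against the stop wall, with a gap to the fingers (rows 283–300). Backing off and up.

{"name": "servo_tool", "arguments": {"moves": [[[0,0,0],[-0.008,0,-0.002],50],[[0,0,0],[-0.015,0,-0.005],50],[[0,0,0],[-0.015,0,-0.015],50],[[0,0,0],[-0.005,0,-0.03],50],[[0,0,0],[0,0,-0.03],50],[[0,0,0],[0,0,-0.03],50],[[0,0,0],[0,0,0],50],[[0,0,0],[0,0,0],50],[[0,0,0],[0,0,0],50]]}}

```text
time: 15.45
ee_pos: [0.5667, 0.0707, 0.1578]
tcp_rot: [-180.0, 0.0, 70.1]
wrist_force: [-0.4, 0.5, -0.4]
opening: 0.043
grasp_force: 0.0
```

```bash
python3 look.py w8; python3 -c "from workcell import *; print(job_done())"
```

```text
15.45 tcp [-0.0025  0.0291  0.1578]
slope_foot 0.74 [-0.0065 -0.0383  0.0149] [311. 302.]
the job is handed in; nothing more can be done
None
```

The black roller was pushed up the ramp and lies in the rest against the stop (measured y = 0.112 m, z = 0.047 m before the arm backed off); the final check after retreating did not detect it, and I handed the job in at about 15.5 s.

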